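Shift the mast-drive selector lever through its H-gate to the green slot

TASK

The mast-drive selector on the rack shelf is parked in the slot with the white dot. Push its cream-knobbed lever through the H-shaped gate and fully home into the slot with the green dot, without running it into the slots with the blue or yellow dot on the way. Only push it with the fingertips or the outside of the fingers, never take the lever between them, leave it there standing by itself, and leave the spares case, its open lid and the loose parts around it where they are.

Things in the scene. Friction and masses are not known exactly. Their poses are not given: they have to be found in the camera images.
- gate: selector unit fixed to the shelf: grey housing 170 x 150 mm (its x, y), 80 mm high, topped by a dark steel gate plate. Origin at the centre of its underside, z up. Four slot ends with flat coloured dots beyond them at x = +-66, y = +-52 mm: white at -x -y (lever starts there), blue at +x -y; green and yellow at +y, one at +x, the other at -x, changing from run to run
- green_dot: green dot, 20 mm across, 1 mm thick, flat on the plate beside the end of the slot to be reached; origin under its centre, 80 mm above the shelf
- yellow_dot: yellow dot, same size and height, beside the slot at the other end of that leg
- lever_knob (a point): centre of the cream ball knob (32 mm across) on the lever, a 10 mm steel shaft that tilts about a point 15 mm above the shelf on the unit's z axis, 130 mm from the knob centre. Knob centre 145 mm above the shelf upright, 131 mm in a slot end, there 43 mm in x and 38 mm in y from the unit's axis; 0 mm in x at the crossbar. Site z: up the shaft
- shift (a joint): lever tilt along the unit's x (rad): positive to its +x, 0 at the crossbar, stops at -0.354 and +0.354 (slots fully home). No spring or detent: dry friction (about 3 N at the knob) holds the lever wherever it is left
- select (a joint): lever tilt along the unit's y (rad): positive to the unit's +y, stops at -0.30 (leg with white and blue) and +0.30 (leg with green and yellow)
- case: blue plastic spares case, 160 x 220 x 70 mm, fixed to the shelf; origin at the centre of its underside
- case_lid_handle (a point): black knob on the case's lid, which stands open on a stiff friction hinge along the case's +x rim; 35 mm out from the lid's face, leave alone. The open lid reaches up to about 0.24 m above the shelf
- plate: loose black quick-release tripod plate, 50 x 42 x 16 mm, lying flat; origin at the centre of its underside; leave alone
- hood: loose silver lens hood, a ring 76 mm across and 42 mm high; origin at the centre of its underside; leave alone
- adapter: loose brass screw adapter, 26 mm across and 24 mm high; origin at the centre of its underside; leave alone
- gate_centre (a point): centre of the H-slot, on the plate's top, 80 mm above the shelf. Two legs (16 mm wide) run along the unit's x at y = +20 and -20 mm, joined at x = 0 by a crossbar along y (18 mm wide); the plate's tongues between the legs start at x = +9 and -9 mm with rounded corners, so the lever can only change legs near x = 0

How it is judged:
By the outcome, as a careful person would: the job done as asked, in the order asked, and still so for the second after the job is handed in, with the robot touching nothing.
It also fails if it takes over 53 s, if anything falls off the work surface, if the arm or the gripper's body presses on something with over 40 N, if the wrist force passes 120 N, or if a joint passes its speed limit or range.

ROBOT

A 7-joint arm with a two-finger parallel gripper is mounted at the origin on the work surface. World frame = base frame: x ahead of the robot, y to its left, z up, the work surface at z = 0. Lengths are in mm, angles in rad, forces in N, time in s.
With the tool pointing down it reaches from about 350 to 900 mm from the base axis. Payload 19.9 kg.
Tool frame: the origin (TCP) lies on the centre line of the jaws, within the pads' length; the fingertips stand ctrl.tip_extent ahead of it and the grasp point (between the pads) is the TCP (ctrl.tip_extent is the distance from the TCP to the fingertips, in mm); z points along the fingers, y is the direction in which the jaws open and shut (so a half turn about z gives the same grasp; the last joint's range is limited). The gripper opens to 94 mm and grips with 3 to 60 N. Pads are 16 mm wide; open, the fingers measure 119 mm over their backs; the gripper's body (75 mm by 177 mm) begins 78 mm behind the grasp point.
Start: joints at [-1.351, 0.417, -0.01, 1.614, 0.005, 1.111, -0.053], TCP at [161.752, 603.686, 224.425] pointing down, gripper open.
Joint ranges: [-2.81, 2.81], [-0.39, 2.02], [-1.27, 1.25], [0.06, 2.57], [-1.19, 4.33], [0.19, 2], [-2.82, 2.82]. Speed limits (rad/s): [1.89, 1.89, 2.39, 2.39, 3.01, 3.01, 3.01].

INTERFACE

Orientations are given as a unit quaternion [w, x, y, z].
In Python, from cell import read_state, camera, ctrl, models gives the robot as it stands. The module is installed in compiled form; this text tells all that it offers.
- The arm moves only by the shell command python3 -m crank 'ROWS' [FORCE]. ROWS is JSON, a list of rows, each a list of 3 entries, a list of its own where there are three numbers: the shift along the tool's x, y, z in mm, then the turn, a rotation vector about the tool's x, y, z in rad, then the opening, from 0 (shut) to 1 (fully open). A call has 1 to 8 rows; each row is the pose to reach, as a shift and turn from the pose commanded when the call began, along the tool's axes at that moment; what a row does not reach only later rows make up. A row lasts 1/8 s, in which the tool goes at most 62.5 mm and 10.7 degrees, less where a joint would pass 70% of its speed; a pose out of reach is approached as far as the arm can. A call with a gripper value outside its range is refused whole. The fingers move at their own pace and stop on an object; FORCE is the grip in N (left out, the last holds). Time passes only in rows, so rows that repeat a pose let the fingers close. It gives the time, the measured TCP pose, the force and the opening at its end, in the units of the state.
- read_state(): the state, without advancing time (a new reading comes with each control period).
- camera(name): name is "scene" or "top" or "wrist"; returns a dict with "image" (420x560x3 uint8, red, green, blue), "camera_matrix" (3x3 intrinsics, pixels), "distortion" ([k1, k2, p1, p2, k3] as OpenCV has them; the pictures are not rectified), "extrinsics" (4x4, takes a point from camera to world coordinates). Camera axes: x right, y up, looking along -z (the intrinsics and any distortion apply to the point x, -y, -z); pixel columns grow to the right and rows downward; lengths in mm; the calibration is good to about 2 mm. A picture is of the moment at which its call begins. There is no depth.
- ctrl.finish_job(): hands the job in, once; it reports no verdict.
Trained networks look in a picture, given as the dict that the camera call returned (one of the last four; its "shot" number tells which), for a name from the list of things; names that differ only in an ending like _2 or _b are one class to them, and where a whole thing is asked for, a point or a joint stands for the part that bears it (a point fixed in the world has none). Each returns a list of dicts, best first, with "p" (0 to 1); they miss things now and then, are a little off and sometimes report something else, mostly with a low value. They report only what shows in the picture. A call takes as long as a camera call.
- models.find_in(name, picture): "at" ([column, row] in pixels, amid what is visible of it).
The state is a dict: "clock": time; "joints": joint angles; "qd": joint speeds; "effort": joint torques, N m; "tcp_pos": TCP position; "tcp_rot": TCP orientation; "force": force on the tool from outside, world axes, zero at the start; "moment": the same for the moment, N m; "gripper_width": finger opening in mm.
Only numpy, scipy, OpenCV 4.12 (cv2) and the standard library are available. Lean on these libraries where they do the work, as an engineer would, in place of code of your own. Each camera call takes 0.05 s, during which the arm holds its last target.

## Working session

There is one attempt and no reset: what is moved stays moved. The work goes in short steps, Python scripts to look and compute and a shell command to move; the robot and the scene stay as the last step left them, time stands still between calls to the robot, and variables do not carry over. Pictures are saved under pics/ and viewed, and the job is handed in when it is done.

```bash
mkdir -p pics
cat > h.py <<'E'
import numpy as np, cv2
from cell import read_state, camera, ctrl, models
def snap(n,f):
    p=camera(n); cv2.imwrite('pics/'+f,cv2.cvtColor(p['image'],cv2.COLOR_RGB2BGR)); return p
def ray(p,at):
    u=cv2.undistortPoints(np.array([[at]],float),np.array(p['camera_matrix']),np.array(p['distortion']))[0,0]
    E=np.array(p['extrinsics']); d=E[:3,:3]@np.array([u[0],-u[1],-1]); return E[:3,3],d
def atz(p,at,z):
    o,d=ray(p,at); return o+d*(z-o[2])/d[2]
def proj(p,X):
    E=np.array(p['extrinsics']); c=(np.array(X)-E[:3,3])@E[:3,:3]; c=c*[1,-1,-1]
    return cv2.projectPoints(c.reshape(1,1,3),np.zeros(3),np.zeros(3),np.array(p['camera_matrix']),np.array(p['distortion']))[0].ravel()
def tri(*pa):
    A=np.zeros((3,3));b=np.zeros(3)
    for p,at in pa:
        o,d=ray(p,at); d/=np.linalg.norm(d); M=np.eye(3)-np.outer(d,d); A+=M;b+=M@o
    return np.linalg.solve(A,b)
E
python3 - <<'E'
from h import *
s=read_state(); print(s, ctrl.tip_extent)
for n in ['scene','top','wrist']:
    p=snap(n,n+'0.png'); print(n,np.array(p['extrinsics']).round(2).tolist())
    for k in ['gate','green_dot','yellow_dot','lever_knob','gate_centre','case','case_lid_handle','plate','hood','adapter']:
        print(k,[(np.round(r['at']).tolist(),round(r['p'],2)) for r in models.find_in(k,p)[:2]])
E
```

```text
{'clock': 0.0, 'joints': array([-1.35049213,  0.41793831, -0.01030462,  1.61417553,  0.00470051,
        1.11071295, -0.05297696]), 'qd': array([-0.00060804, -0.00039151, -0.00051602, -0.00051969, -0.00041171,
       -0.00063116,  0.00082284]), 'effort': array([-1.69823811e-04, -8.51254821e+01,  6.39087260e-01, -4.25996947e+01,
       -4.87447937e-02,  1.87276723e-02,  1.20757195e-04]), 'tcp_pos': array([161.68208382, 603.35277937, 223.84696363]), 'tcp_rot': array([-3.37063911e-05,  1.30512193e-01,  9.91446520e-01, -6.04254903e-04]), 'force': array([-0.10632073, -0.25741697,  0.16908508]), 'moment': array([-0.03805112, -0.04907971,  0.02068111]), 'gripper_width': 93.87435636131882} 19.0
scene [[-0.17, -0.85, 0.51, 1053.18], [0.98, -0.14, 0.1, 166.59], [-0.01, 0.51, 0.86, 948.7], [0.0, 0.0, 0.0, 1.0]]
gate [([224.0, 216.0], 0.78), ([240.0, 236.0], 0.43)]
green_dot [([239.0, 233.0], 0.62)]
yellow_dot [([245.0, 187.0], 0.56)]
lever_knob [([209.0, 183.0], 0.75)]
gate_centre [([223.0, 216.0], 0.81)]
case [([468.0, 249.0], 0.67)]
case_lid_handle [([486.0, 255.0], 0.58)]
plate [([114.0, 229
[... 154 characters left out ...]
5], [-1.0, -0.02, 0.0, 78.51], [0.0, 0.18, 0.98, 1533.13], [0.0, 0.0, 0.0, 1.0]]
gate [([330.0, 209.0], 0.83), ([408.0, 192.0], 0.23)]
green_dot []
yellow_dot []
lever_knob [([342.0, 211.0], 0.4)]
gate_centre [([327.0, 209.0], 0.69)]
case [([143.0, 205.0], 0.72), ([412.0, 191.0], 0.62)]
case_lid_handle [([128.0, 185.0], 0.63)]
plate [([412.0, 190.0], 0.57), ([232.0, 230.0], 0.42)]
hood [([414.0, 228.0], 0.65)]
adapter [([232.0, 231.0], 0.5)]
wrist [[0.26, -0.93, -0.26, 86.42], [0.97, 0.25, 0.07, 624.64], [0.0, -0.27, 0.96, 384.96], [0.0, 0.0, 0.0, 1.0]]
gate []
green_dot []
yellow_dot []
lever_knob []
gate_centre []
case [([325.0, 417.0], 0.65)]
case_lid_handle []
plate []
hood []
adapter []
```

View pics/scene0.png

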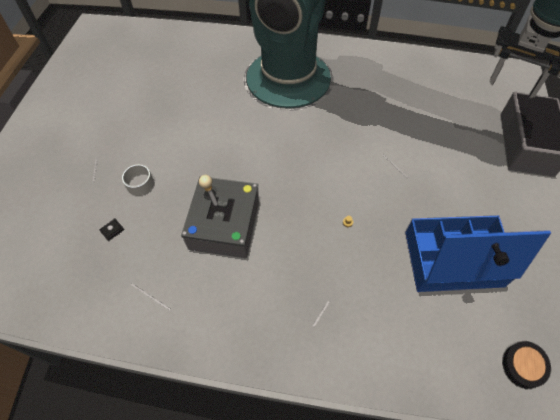

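View pics/top0.png

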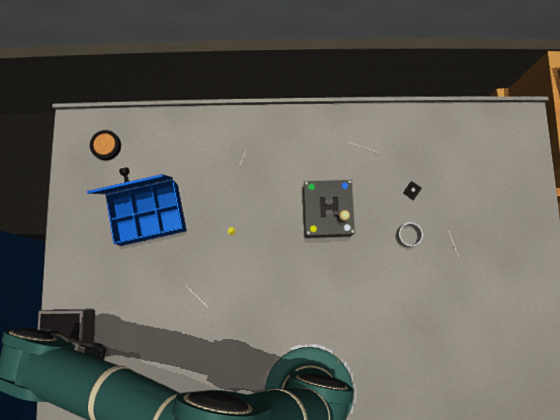

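Run:
```python
import cv2
a=cv2.imread('pics/scene0.png')[130:290,140:320]; cv2.imwrite('pics/sc0z.png',cv2.resize(a,None,fx=3.5,fy=3.5,interpolation=2))
a=cv2.imread('pics/top0.png')[150:270,250:430]; cv2.imwrite('pics/top0z.png',cv2.resize(a,None,fx=4,fy=4,interpolation=2))
```

```text
(no output)
```

View pics/sc0z.png

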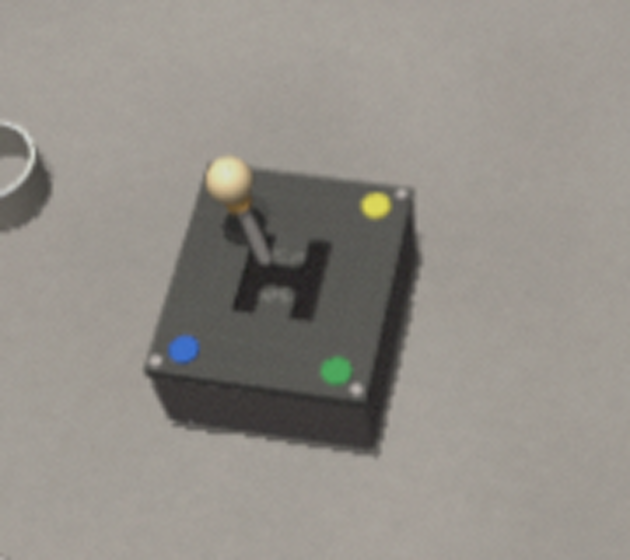

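View pics/top0z.png

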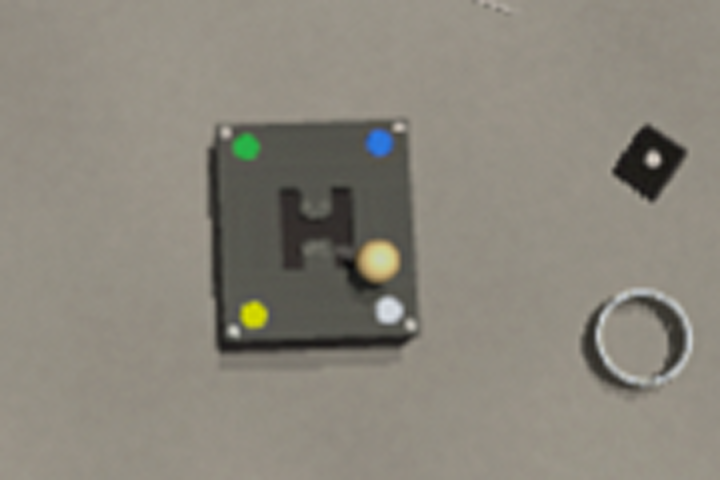

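```bash
cat > fit.py <<'E'
from h import *
from scipy.optimize import least_squares
def segs(p,roi,off=0):
    x0,y0,x1,y1=roi; hsv=cv2.cvtColor(p['image'],cv2.COLOR_RGB2HSV); out={}
    for k,lo,hi in [('green',(45,120,60),(80,255,255)),('blue',(100,130,100),(125,255,255)),('yellow',(26,190,120),(34,255,255)),('knob',(14,50,120),(26,170,255))]:
        m=cv2.inRange(hsv,lo,hi); mm=np.zeros_like(m); mm[y0:y1,x0:x1]=m[y0:y1,x0:x1]
        n,l,st,c=cv2.connectedComponentsWithStats(mm)
        if n>1:
            i=1+np.argmax(st[1:,4]); out[k]=(c[i],st[i,4])
    return out
L={'green':(66,52),'blue':(66,-52),'yellow':(-66,52)}
E
python3 - <<'E'
from fit import *
t=camera('top'); s=camera('scene')
A=segs(t,(295,170,365,245)); B=segs(s,(175,165,265,260)); print(A);print(B)
W={}
for nm,p,S in(('top',t,A),('scene',s,B)):
    obs=[(k,S[k][0]) for k in L if k in S]
    for k,a in obs: print(nm,k,atz(p,a,81).round(1))
    f=lambda v:np.concatenate([proj(p,[v[0]+L[k][0]*np.cos(v[2])-L[k][1]*np.sin(v[2]),v[1]+L[k][0]*np.sin(v[2])+L[k][1]*np.cos(v[2]),81])-a for k,a in obs])
    r=least_squares(f,[500,0,0],x_scale=[100,100,1]); print(r.x,r.fun.round(2))
print('knob tri',tri((t,A['knob'][0]),(s,B['knob'][0])),atz(t,A['knob'][0],131),atz(s,B['knob'][0],131))
for k,z,a,b in [('plate',16,(412,190),(112,229)),('hood',42,(410,235),(137,176))]:
    print(k,atz(t,a,z).round(),atz(s,b,z).round())
E
```

```text
{'green': (array([311.09090909, 186.3030303 ]), np.int32(33)), 'blue': (array([344.41176471, 185.32352941]), np.int32(34)), 'yellow': (array([312.88888889, 228.48148148]), np.int32(27)), 'knob': (array([344.37096774, 214.62903226]), np.int32(62))}
{'green': (array([235.72093023, 235.72093023]), np.int32(43)), 'blue': (array([192.11538462, 229.40384615]), np.int32(52)), 'knob': (array([205.05434783, 181.2173913 ]), np.int32(92))}
top green [627.  -21.8  81. ]
top blue [ 628.5 -125.8   81. ]
top yellow [494.2 -23.5  81. ]
[ 5.61469510e+02 -7.46738996e+01  1.50011122e-02] [-0.02  0.1  -0.03  0.07  0.04 -0.16]
scene green [629.5 -20.2  81. ]
scene blue [ 630.9 -124.4   81. ]
[ 5.64213220e+02 -7.31413056e+01  1.28357966e-02] [-0.03 -0.01  0.03  0.01]
knob tri [ 526.43524272 -114.04097831  131.38417097] [ 526.74086959 -114.95935825  131.        ] [ 526.07739529 -113.27565029  131.        ]
plate [ 625. -356.   16.] [ 634. -350.   16.]
hood [ 474. -332.   42.] [ 482. -328.   42.]
```

```bash
cat > d.py <<'E'
import sys
from h import *
from scipy.spatial.transform import Rotation as R
def delta(t):
    s=read_state(); q=s['tcp_rot']; r=R.from_quat(np.r_[q[1:],q[0]]); return r.inv().apply(np.array(t)-s['tcp_pos'])
if __name__=='__main__':
    s=read_state(); q=s['tcp_rot']; r=R.from_quat(np.r_[q[1:],q[0]])
    print('tcp',s['tcp_pos'].round(1),'F',s['force'].round(1),'t',s['clock'],'w',s['gripper_width']); print(r.as_matrix().round(3).tolist())
    for a in sys.argv[1:]: print(a,delta(eval(a)).round(1))
E
python3 d.py '(300,250,224)' '(440,-112,224)'
python3 - <<'E'
from h import *
t=camera('top')
for a in [(105,178),(117,245),(186,232),(176,178),(88,192)]: print(atz(t,a,70).round(),atz(t,a,240).round())
E
```

```text
tcp [161.7 603.7 224.4] F [-0.4 -0.   0.6] t 1.75 w 94.1994123757495
[[-0.966, 0.259, 0.0], [0.259, 0.966, -0.0], [-0.0, -0.0, -1.0]]
(300,250,224) [-225.1 -305.9    0.5]
(440,-112,224) [-4.540e+02 -6.193e+02  5.000e-01]
[669. 630.  70.] [623. 566. 240.]
[454. 582.  70.] [434. 523. 240.]
[491. 368.  70.] [466. 334. 240.]
[664. 403.  70.] [619. 365. 240.]
[624. 683.  70.] [584. 612. 240.]
```

```bash
python3 -m crank '[[[-20,-27,0],[0,0,0],0],[[-52,-71,0],[0,0,0],0],[[-84,-115,0],[0,0,0],0],[[-116,-159,0],[0,0,0],0],[[-148,-203,0],[0,0,-0.07],0],[[-180,-247,0],[0,0,-0.14],0],[[-212,-291,0],[0,0,-0.21],0],[[-244,-335,0],[0,0,-0.276],0]]' 20; python3 d.py '(440,-112,224)'
```

```text
clock: 2.8
tcp_pos: [311.2, 215.3, 224.7]
tcp_rot: [0.0, -0.008, 1.0, 0.0]
force: [0.8, 0.5, 0.8]
gripper_width: 17.2
tcp [311.2 215.3 224.7] F [0.8 0.5 0.8] t 2.8 w 17.201469885914435
[[-1.0, -0.016, 0.001], [-0.016, 1.0, 0.001], [-0.001, 0.001, -1.0]]
(440,-112,224) [-123.4 -329.4    0.6]
```

```bash
python3 -m crank '[[[-17,-45,0],[0,0,0],0],[[-35,-94,0],[0,0,0],0],[[-53,-143,0],[0,0,0],0],[[-71,-192,0],[0,0,0],0],[[-89,-241,0],[0,0,0],0],[[-107,-290,0],[0,0,0],0],[[-124,-329,0],[0,0,0],0],[[-124,-329,0],[0,0,0],0]]'
python3 - <<'E'
from h import *
p=snap('wrist','w1.png')
s=read_state();print(s['tcp_pos'],s['joints'].round(2))
for k in ['green_dot','yellow_dot','lever_knob','gate_centre']:
    print(k,[(np.round(r['at']).tolist(),round(r['p'],2)) for r in models.find_in(k,p)[:2]])
E
```

```text
clock: 3.8
tcp_pos: [439.9, -112.8, 224.5]
tcp_rot: [0.0, -0.005, 1.0, -0.001]
force: [-0.2, -0.1, 0.0]
gripper_width: 0.9
[ 439.40589771 -111.18536588  224.36405833] [-0.48  0.12  0.72  2.04 -0.09  1.01  1.86]
green_dot []
yellow_dot [([378.0, 261.0], 0.63)]
lever_knob []
gate_centre [([338.0, 254.0], 0.69)]
```

View pics/w1.png

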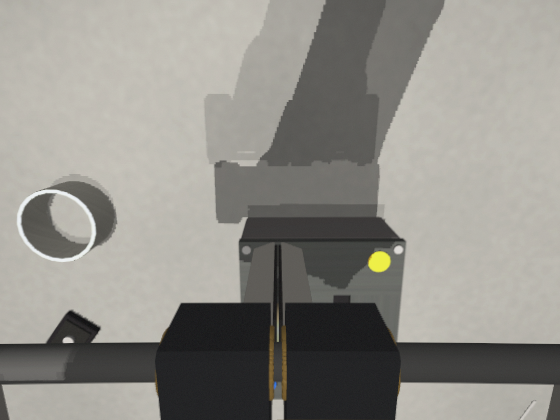

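Run:
```python
from fit import *
p=camera('wrist')
S=segs(p,(0,0,560,420)); print(S)
print(atz(p,S['yellow'][0],81), atz(p,(240,240),80),atz(p,(405,240),80))
for v in [(561.5,-74.7,.015),(564.2,-73.1,.013)]:
  x,y,a=v; print(x-66*np.cos(a)-52*np.sin(a),y-66*np.sin(a)+52*np.cos(a))
t=camera('top'); A=segs(t,(295,170,365,245)); print(A)
```

```text
{'knob': (array([284.20588235, 378.64705882]), np.int32(34))}Traceback (most recent call last):
  File "<stdin>", line 4, in <module>
KeyError: 'yellow'
```

Run:
```python
from fit import *
p=camera('wrist')
print(atz(p,(379,261.5),81), atz(p,(240,240),80),atz(p,(405,240),80))
for v in [(561.5,-74.7,.015),(564.2,-73.1,.013)]:
  x,y,a=v; print(x-66*np.cos(a)-52*np.sin(a),y-66*np.sin(a)+52*np.cos(a))
print(read_state()['clock'])
```

```text
[495.07796979 -15.39657506  81.        ] [ 476.77751323 -141.32720653   80.        ] [474.33559784   6.16385038  80.        ]
494.7274541104532 -23.695812765730984
497.52959596196354 -21.962369771322386
4.15
```

Run:
```python
from fit import *
p=camera('wrist');s=read_state();c=s['tcp_pos'];print(c,s['tcp_rot'],np.array(p['extrinsics']).round(3).tolist(),p['distortion'])
for dz in(-19,0,30,78): print(dz,proj(p,c+[0,0,dz]))
t=snap('top','top1.png')
for dz in(-19,0,78): print(dz,proj(t,c+[0,0,dz]))
sc=snap('scene','sc1.png')
for dz in(-19,0,78): print(dz,proj(sc,c+[0,0,dz]))
for a,f in((t,'top1z.png'),(sc,'sc1z.png')):
    im=cv2.cvtColor(a['image'],cv2.COLOR_RGB2BGR); 
    im=im[150:290,280:460] if 'top' in f else im[60:260,120:320]
    cv2.imwrite('pics/'+f,cv2.resize(im,None,fx=3,fy=3,interpolation=2))
```

```text
[ 439.36642438 -109.59502217  224.60898912] [ 1.71740694e-04 -7.62978941e-03  9.99970860e-01  1.92042376e-04] [[-0.016, -0.963, -0.269, 361.296], [1.0, -0.015, -0.005, -110.026], [0.001, -0.269, 0.963, 385.108], [0.0, 0.0, 0.0, 1.0]] [0.02822491 0.         0.         0.         0.        ]
-19 [275.60939578 258.25561565]
0 [275.45140453 274.076073  ]
30 [275.12048405 307.16905164]
78 [274.18294749 400.61391069]
-19 [347.18473926 240.69550408]
0 [348.12559769 239.8347269 ]
78 [352.28397206 236.02930952]
-19 [211.46311688 132.44760315]
0 [210.25638715 126.87703726]
78 [204.89086282 102.00053687]
```

View pics/sc1z.png

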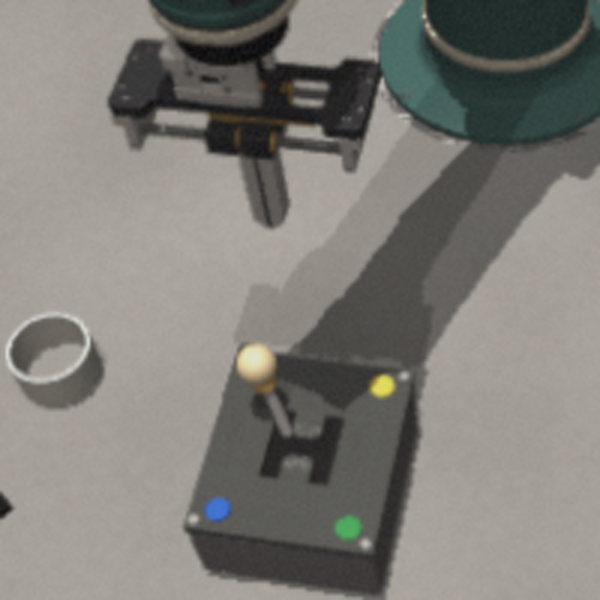

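View pics/top1z.png

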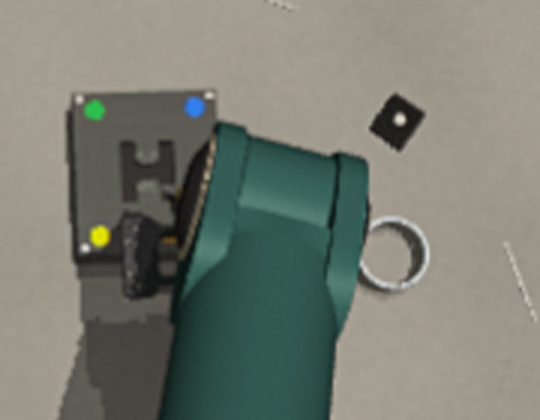

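Run:
```python
from h import *
for i in range(6):
    camera('scene'); s=read_state(); print(s['clock'],s['tcp_pos'].round(1),s['tcp_rot'].round(4),s['joints'].round(4))
```

```text
4.35 [ 439.4 -110.   224.6] [ 1.0e-04 -7.4e-03  1.0e+00  0.0e+00] [-0.4866  0.1208  0.7194  2.041  -0.094   1.0114  1.8647]
4.4 [ 439.4 -110.   224.5] [ 1.0e-04 -7.3e-03  1.0e+00  0.0e+00] [-0.4865  0.1209  0.7195  2.041  -0.094   1.0114  1.8647]
4.45 [ 439.4 -110.1  224.5] [ 1.0e-04 -7.2e-03  1.0e+00  0.0e+00] [-0.4864  0.121   0.7195  2.0409 -0.094   1.0114  1.8647]
4.5 [ 439.4 -110.2  224.5] [ 0.     -0.0072  1.      0.    ] [-0.4863  0.121   0.7196  2.0409 -0.0941  1.0113  1.8648]
4.55 [ 439.4 -110.2  224.5] [ 0.     -0.0071  1.     -0.    ] [-0.4862  0.1211  0.7196  2.0409 -0.094   1.0114  1.8648]
4.6 [ 439.4 -110.2  224.5] [-0.     -0.0071  1.     -0.    ] [-0.4862  0.1212  0.7196  2.0409 -0.0941  1.0113  1.8648]
```

```bash
python3 -m crank '[[[-10,0,20],[0,0,0],0],[[-22,0,45],[0,0,0],0],[[-35,0,70],[0,0,0],0],[[-43,0,88],[0,0,0],0],[[-43,0,94],[0,0,0],0],[[-43,0,94],[0,0,0],0]]'
python3 - <<'E'
from fit import *
for i in range(4):
    sc=camera('scene')
print(read_state()['tcp_pos'])
im=cv2.cvtColor(sc['image'],cv2.COLOR_RGB2BGR)[130:280,140:340]
cv2.imwrite('pics/sc2z.png',cv2.resize(im,None,fx=4,fy=4,interpolation=2))
E
```

```text
clock: 5.35
tcp_pos: [482.0, -109.8, 130.6]
tcp_rot: [-0.0, -0.007, 1.0, -0.0]
force: [-0.1, 0.7, 0.6]
gripper_width: 0.3
[ 482.56149328 -109.64328566  131.20048061]
```

View pics/sc2z.png

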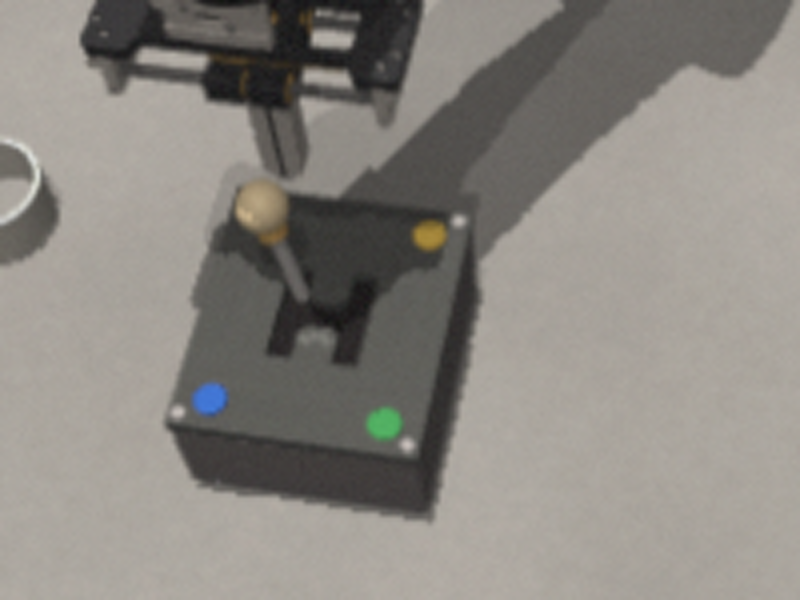

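```bash
python3 -m crank '[[[-5,-3,0],[0,0,0],0],[[-12,-3,0],[0,0,0],0],[[-19,-3,0],[0,0,0],0],[[-26,-3,0],[0,0,0],0],[[-33,-3,0],[0,0,0],0],[[-40,-3,0],[0,0,0],0],[[-47,-3,0],[0,0,0],0],[[-47,-3,0],[0,0,0],0]]'
cat > look.py <<'E'
import sys
from fit import *
sc=camera('scene'); s=read_state(); print(s['clock'],s['tcp_pos'].round(1),s['force'].round(1))
im=cv2.cvtColor(sc['image'],cv2.COLOR_RGB2BGR)[130:280,140:340]
cv2.imwrite('pics/'+sys.argv[1],cv2.resize(im,None,fx=4,fy=4,interpolation=2))
hsv=cv2.cvtColor(sc['image'],cv2.COLOR_RGB2HSV); B=segs(sc,(175,140,265,260)); print(B)
# expected knob pixels
x0,y0,a=563.,-74.,.014
for n,tx,ty in [('white',-.354,-.3),('cross-',0,-.3),('cross+',0,.3),('green',.354,.3),('up',0,0)]:
    d=np.array([np.tan(tx),np.tan(ty),1]);d=d/np.linalg.norm(d)*130
    w=[x0+d[0]*np.cos(a)-d[1]*np.sin(a),y0+d[0]*np.sin(a)+d[1]*np.cos(a),15+d[2]]; print(n,proj(sc,w).round(1),np.round(w,0))
print(ascii([ (r['at'],r['p']) for r in models.find_in('lever_knob',sc)[:2]]))
E
python3 look.py sc3z.png
```

```text
clock: 6.55
tcp_pos: [530.1, -111.9, 130.4]
tcp_rot: [0.0, -0.007, 1.0, -0.0]
force: [-0.1, -0.1, 1.0]
gripper_width: 0.2
6.6 [ 529.8 -111.9  130.4] [-0.6  0.2  0.1]
{'green': (array([235.73170732, 235.56097561]), np.int32(41)), 'blue': (array([192.11538462, 229.40384615]), np.int32(52)), 'knob': (array([200.83193277, 189.8487395 ]), np.int32(119))}
white [206.6 179.1] [ 520. -111.  132.]
cross- [200.5 192.5] [ 564. -112.  139.]
cross+ [233.3 196.9] [562. -36. 139.]
green [228.5 214.6] [606. -37. 132.]
up [216.5 193.3] [563. -74. 145.]
[([204.5, 191.7], 0.61)]
```

View pics/sc3z.png

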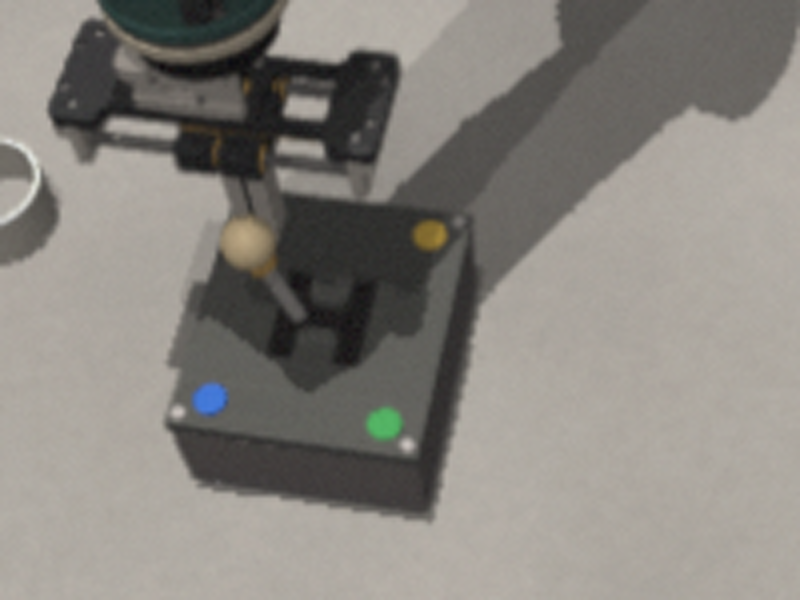

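```bash
python3 -m crank '[[[-4,0,0],[0,0,0],0],[[-8,0,0],[0,0,0],0],[[-8,0,0],[0,0,0],0]]'; python3 look.py sc4z.png | head -2;  python3 - <<'E'
from h import *
p=snap('wrist','w4.png'); t=camera('top')
im=cv2.cvtColor(t['image'],cv2.COLOR_RGB2BGR)[150:270,270:430]
cv2.imwrite('pics/top4z.png',cv2.resize(im,None,fx=4,fy=4,interpolation=2))
E
```

```text
clock: 7.02
tcp_pos: [537.8, -111.8, 130.5]
tcp_rot: [0.0, -0.007, 1.0, -0.0]
force: [-0.6, 0.1, 0.4]
gripper_width: 0.1
7.075 [ 537.7 -111.8  130.5] [-0.7  0.1  1.9]
{'green': (array([235.73809524, 235.64285714]), np.int32(42)), 'blue': (array([192.17647059, 229.35294118]), np.int32(51)), 'knob': (array([199.96638655, 192.6302521 ]), np.int32(119))}
```

View pics/sc4z.png

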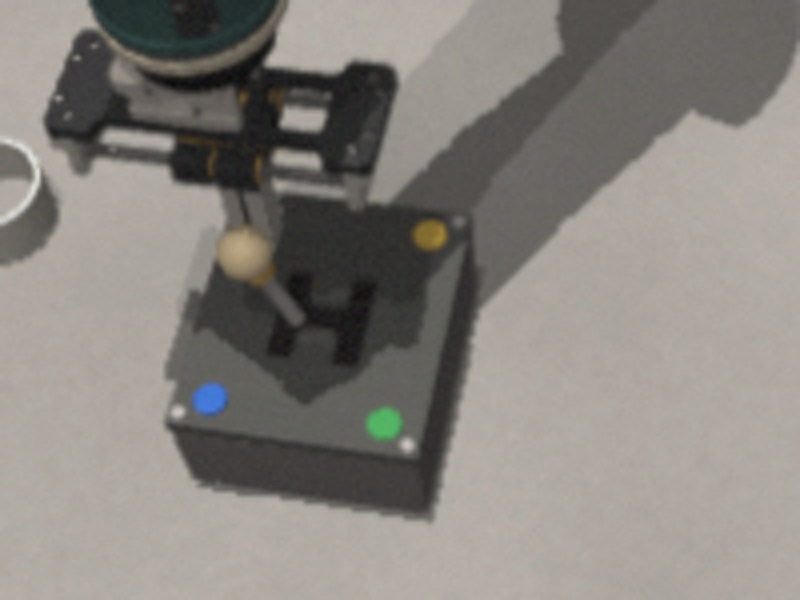

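View pics/top4z.png

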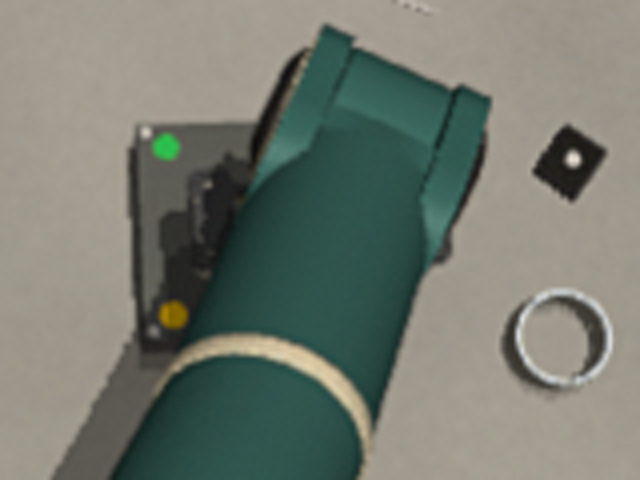

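View pics/w4.png

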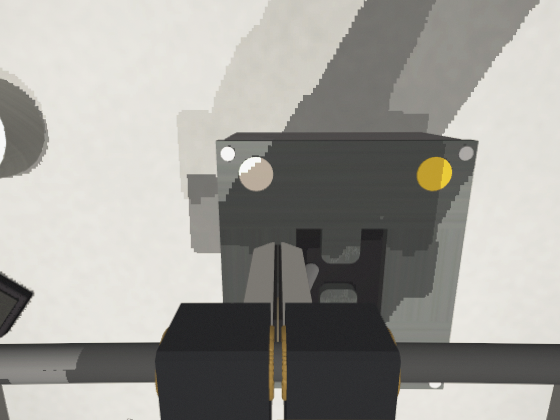

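Run:
```python
from fit import *
p=camera('wrist'); 
print(atz(p,(256,173.5),81),atz(p,(434,174),81), atz(p,(340,264),80),atz(p,(338,290),80),read_state()['tcp_pos'])
im=cv2.cvtColor(p['image'],cv2.COLOR_RGB2BGR)[210:320,230:430]
cv2.imwrite('pics/w5z.png',cv2.resize(im,None,fx=4,fy=4,interpolation=2))
```

```text
[ 497.3792056  -124.13354796   81.        ] [496.23973597 -20.21252847  81.        ] [554.57550027 -71.22835482  80.        ] [572.7215368  -71.43544824  80.        ] [ 537.48197965 -111.83957277  130.49287156]
```

View pics/w5z.png

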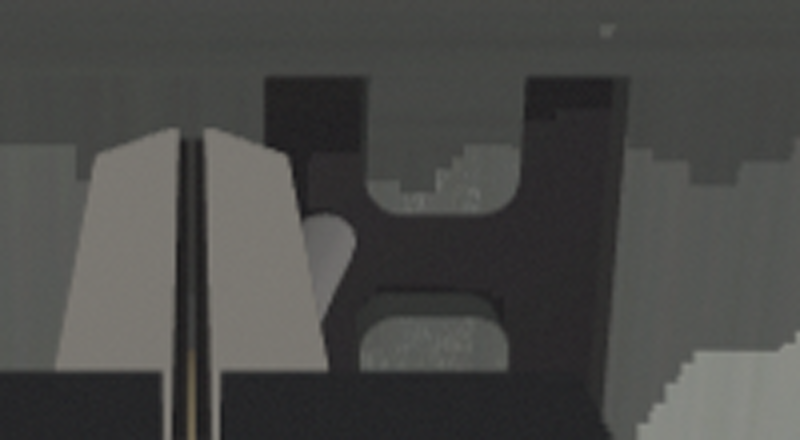

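```bash
python3 -m crank '[[[-2,0,0],[0,0,0],0],[[-2,0,0],[0,0,0],0],[[14,0,0],[0,0,0],0],[[14,-25,0],[0,0,0],0],[[8,-44,0],[0,0,0],0],[[-20,-44,0],[0,0,0],0],[[-26,-44,0],[0,0,0],0],[[-26,-44,0],[0,0,0],0]]'; python3 look.py sc6z.png | head -2
python3 - <<'E'
from h import *
p=snap('wrist','w6.png');
E
```

```text
clock: 8.28
tcp_pos: [563.9, -155.4, 130.2]
tcp_rot: [-0.0, -0.007, 1.0, -0.0]
force: [0.9, -0.7, 0.7]
gripper_width: 0.6
8.325 [ 563.5 -155.5  130.3] [-0.3  0.1  0.2]
{'green': (array([235.73809524, 235.64285714]), np.int32(42)), 'blue': (array([192.02173913, 229.13043478]), np.int32(46)), 'knob': (array([199.66981132, 193.13207547]), np.int32(106))}
```

View pics/sc6z.png

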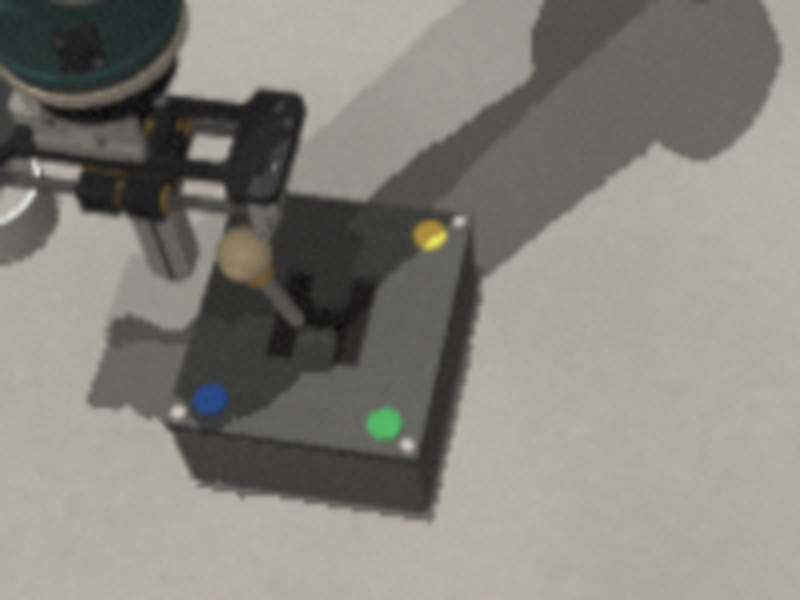

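View pics/w6.png

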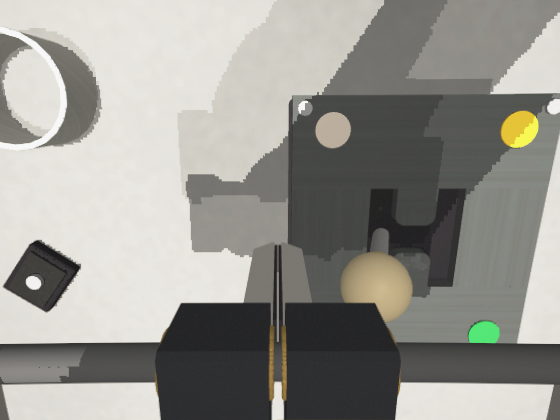

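Run:
```python
from fit import *
p=camera('wrist'); s=read_state()
print(s['tcp_pos'],'knob',atz(p,(376,286),139),'dots',atz(p,(333,130),81),atz(p,(519,129.5),81),'bar',atz(p,(415,225),80))
```

```text
[ 563.5499156  -155.44664929  130.55611187] knob [ 564.66776706 -109.05975384  139.        ] dots [ 497.73237064 -124.04313856   81.        ] [496.43562313 -20.09269095  81.        ] bar [553.92986657 -70.74243845  80.        ]
```

```bash
python3 -m crank '[[[0,11,0],[0,0,0],0],[[0,22,0],[0,0,0],0],[[0,33,0],[0,0,0],0],[[0,44,0],[0,0,0],0],[[0,55,0],[0,0,0],0],[[0,66,0],[0,0,0],0],[[0,76,0],[0,0,0],0],[[0,84,0],[0,0,0],0]]'; python3 look.py sc7z.png
python3 - <<'E'
from h import *
p=snap('wrist','w7.png');
E
```

```text
clock: 9.48
tcp_pos: [562.6, -70.7, 130.2]
tcp_rot: [-0.0, -0.007, 1.0, -0.0]
force: [0.4, -3.1, -2.7]
gripper_width: 0.8
9.525 [562.6 -69.7 130.1] [ 0.5 -1.6 -0.5]
{'green': (array([235.6097561 , 235.43902439]), np.int32(41)), 'blue': (array([192.17647059, 229.35294118]), np.int32(51)), 'knob': (array([228.23232323, 196.15151515]), np.int32(99))}
white [206.6 179.1] [ 520. -111.  132.]
cross- [200.5 192.5] [ 564. -112.  139.]
cross+ [233.3 196.9] [562. -36. 139.]
green [228.5 214.6] [606. -37. 132.]
up [216.5 193.3] [563. -74. 145.]
[([228.3, 196.4], 0.49)]
```

View pics/sc7z.png

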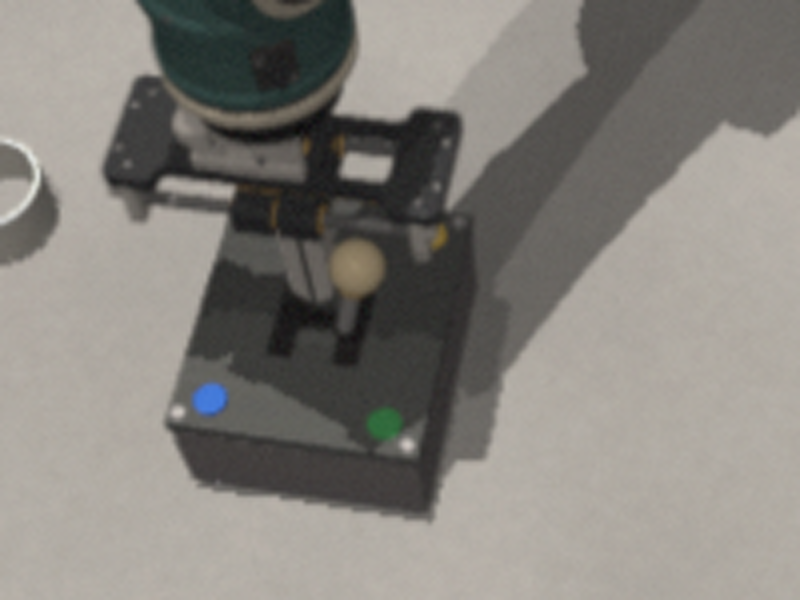

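View pics/w7.png

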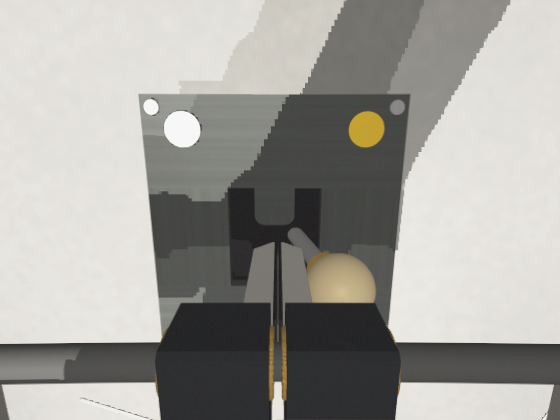

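```bash
python3 -m crank '[[[0,3,0],[0,0,0],0],[[0,6,0],[0,0,0],0],[[0,8,0],[0,0,0],0],[[0,8,0],[0,0,0],0]]'; python3 look.py sc8z.png|head -2; python3 d.py
```

```text
clock: 10.12
tcp_pos: [562.7, -63.4, 130.4]
tcp_rot: [-0.0, -0.007, 1.0, -0.0]
force: [-0.4, -3.7, -1.3]
gripper_width: 0.5
10.175 [562.7 -63.5 130.5] [ 0.  -1.7 -3.1]
{'green': (array([235.74358974, 235.56410256]), np.int32(39)), 'blue': (array([192.11538462, 229.40384615]), np.int32(52)), 'knob': (array([232.        , 197.23529412]), np.int32(102))}
tcp [562.7 -63.5 130.5] F [ 0.4 -1.8 -2. ] t 10.225 w 0.8301910065323017
[[-1.0, -0.014, -0.0], [-0.014, 1.0, -0.0], [0.0, -0.0, -1.0]]
```

```bash
python3 -m crank '[[[0,2,0],[0,0,0],0],[[0,4,0],[0,0,0],0],[[0,4,0],[0,0,0],0]]'; python3 look.py sc9z.png|head -2
python3 - <<'E'
from h import *
p=snap('wrist','w9.png');
E
```

```text
clock: 10.6
tcp_pos: [562.6, -60.0, 130.4]
tcp_rot: [0.0, -0.007, 1.0, -0.0]
force: [0.7, -6.8, -4.4]
gripper_width: 0.1
10.65 [562.6 -60.  130.4] [ 0.9 -6.2 -4.8]
{'green': (array([235.7804878 , 235.58536585]), np.int32(41)), 'blue': (array([192.11538462, 229.40384615]), np.int32(52)), 'knob': (array([232.94230769, 197.41346154]), np.int32(104))}
```

View pics/w9.png

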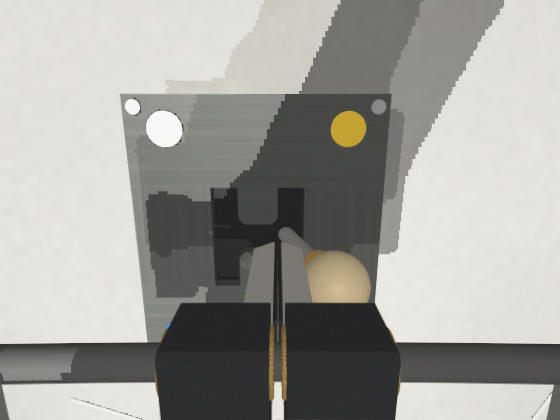

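View pics/sc9z.png

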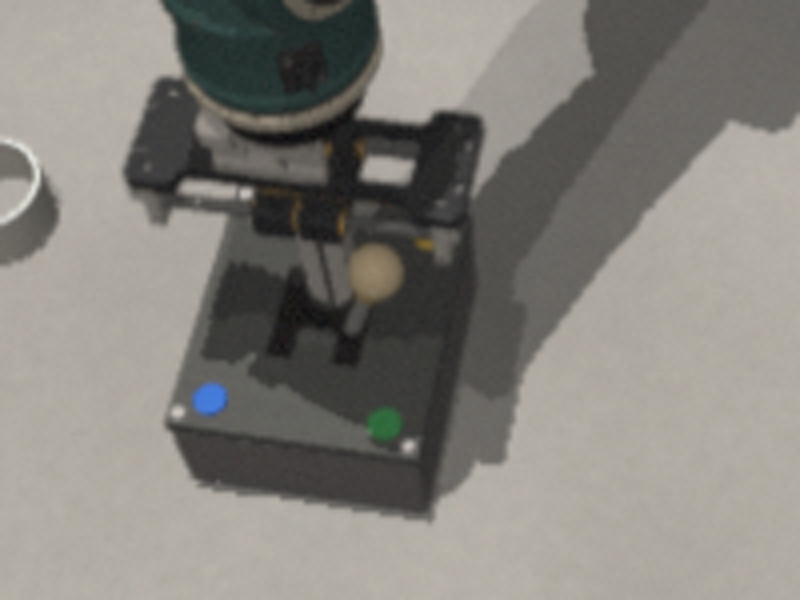

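```bash
python3 -m crank '[[[0,-12,0],[0,0,0],0],[[6,-14,0],[0,0,0],0],[[44,-14,0],[0,0,0],0],[[46,0,0],[0,0,0],0],[[46,26,0],[0,0,0],0],[[40,26,0],[0,0,0],0],[[34,26,0],[0,0,0],0],[[34,26,0],[0,0,0],0]]'; python3 look.py sc10z.png|head -2
python3 - <<'E'
from h import *
p=snap('wrist','w10.png');
E
```

```text
clock: 11.75
tcp_pos: [528.8, -34.7, 130.4]
tcp_rot: [0.0, -0.007, 1.0, -0.0]
force: [0.5, -0.2, -1.0]
gripper_width: 0.6
11.8 [528.5 -34.7 130.4] [-0.4  0.4  0.1]
{'green': (array([235.73809524, 235.64285714]), np.int32(42)), 'blue': (array([192.17647059, 229.35294118]), np.int32(51)), 'knob': (array([233.04545455, 197.01515152]), np.int32(132))}
```

View pics/sc10z.png

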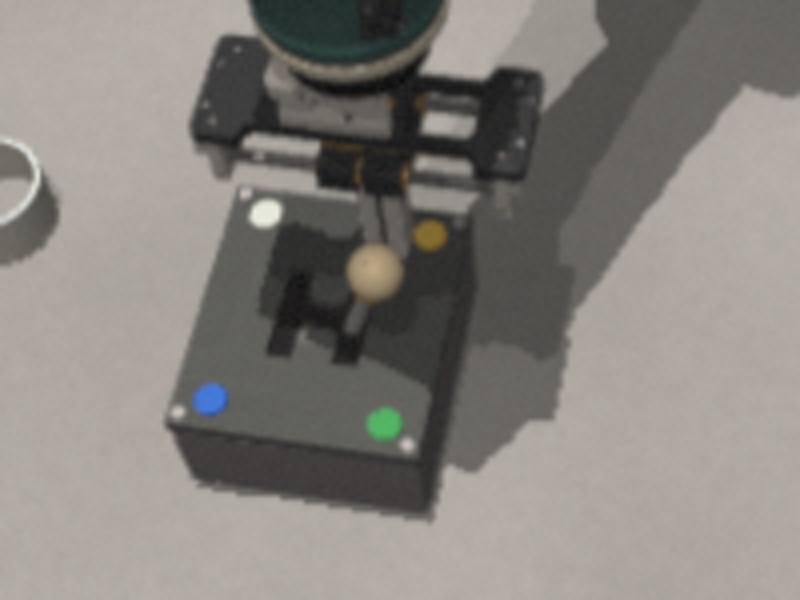

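View pics/w10.png

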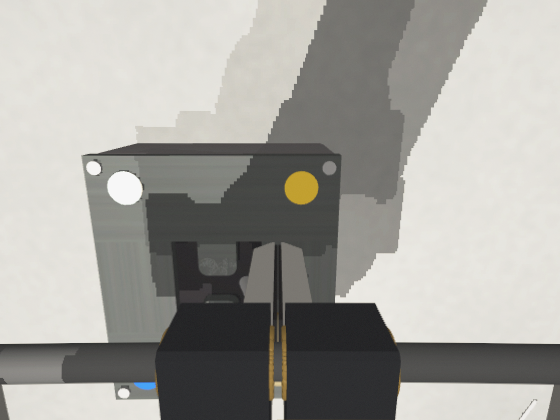

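```bash
python3 -m crank '[[[-7,0,0],[0,0,0],0],[[-14,0,0],[0,0,0],0],[[-21,0,0],[0,0,0],0],[[-28,0,0],[0,0,0],0],[[-35,0,0],[0,0,0],0],[[-42,0,0],[0,0,0],0],[[-48,0,0],[0,0,0],0],[[-50,0,0],[0,0,0],0]]'; python3 look.py sc11z.png
```

```text
clock: 12.9
tcp_pos: [578.5, -33.3, 130.3]
tcp_rot: [-0.0, -0.007, 1.0, -0.0]
force: [-3.3, -1.1, -2.3]
gripper_width: 0.4
12.95 [578.6 -33.3 130.3] [-2.8 -0.3 -1.4]
{'green': (array([235.71428571, 235.64285714]), np.int32(42)), 'blue': (array([192.11538462, 229.40384615]), np.int32(52)), 'knob': (array([229.46280992, 214.31404959]), np.int32(121))}
white [206.6 179.1] [ 520. -111.  132.]
cross- [200.5 192.5] [ 564. -112.  139.]
cross+ [233.3 196.9] [562. -36. 139.]
green [228.5 214.6] [606. -37. 132.]
up [216.5 193.3] [563. -74. 145.]
[([228.2, 215.3], 0.48)]
```

View pics/sc11z.png

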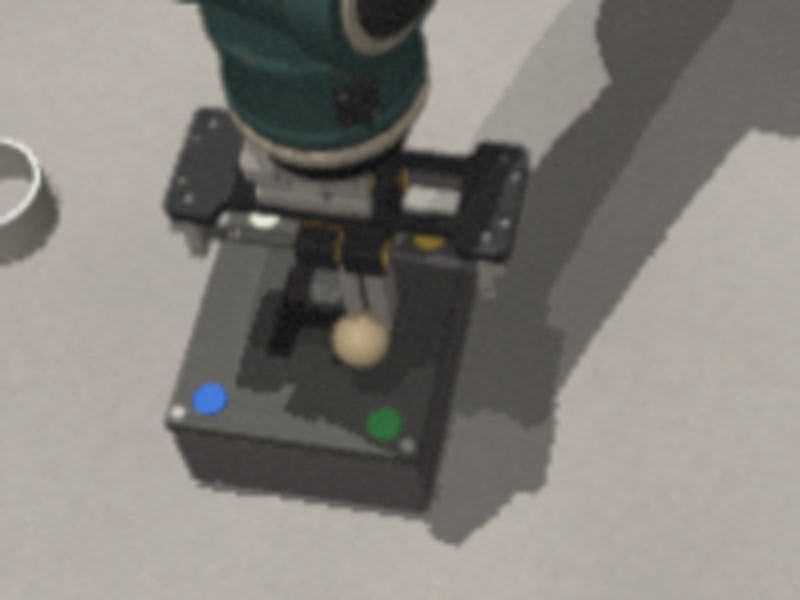

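Nearly home (knob at scene (229,214); predicted home (228.5,214.6)). Push on in small steps until the force rises.

```bash
python3 -m crank '[[[-2,0,0],[0,0,0],0],[[-4,0,0],[0,0,0],0],[[-4,0,0],[0,0,0],0]]'; python3 look.py sc12z.png | head -2; python3 -m crank '[[[-2,0,0],[0,0,0],0],[[-2,0,0],[0,0,0],0]]'; python3 look.py sc12z.png | head -2
```

```text
clock: 13.38
tcp_pos: [581.8, -33.3, 130.2]
tcp_rot: [-0.001, -0.007, 1.0, 0.0]
force: [-6.1, -0.3, -2.4]
gripper_width: 0.4
13.425 [581.8 -33.3 130.2] [-6.  -0.7 -3.4]
{'green': (array([235.58536585, 235.53658537]), np.int32(41)), 'blue': (array([192.11538462, 229.40384615]), np.int32(52)), 'knob': (array([229.16935484, 215.60483871]), np.int32(124))}
clock: 13.72
tcp_pos: [583.1, -33.3, 129.9]
tcp_rot: [-0.001, -0.007, 1.0, 0.0]
force: [-10.8, -1.3, -3.3]
gripper_width: 0.7
13.775 [583.1 -33.3 129.9] [-10.    0.   -2.5]
{'green': (array([235.73170732, 235.56097561]), np.int32(41)), 'blue': (array([192.17647059, 229.35294118]), np.int32(51)), 'knob': (array([229.15322581, 216.30645161]), np.int32(124))}
```

```bash
python3 -m crank '[[[-2,0,0],[0,0,0],0],[[-4,0,0],[0,0,0],0],[[-4,0,0],[0,0,0],0]]'; python3 look.py sc13z.png | head -2
```

```text
clock: 14.2
tcp_pos: [585.7, -33.3, 129.4]
tcp_rot: [-0.003, -0.007, 1.0, 0.0]
force: [-18.2, -1.2, -1.5]
gripper_width: 0.3
14.25 [585.7 -33.3 129.4] [-17.2  -1.1  -2.8]
{'green': (array([235.7  , 235.625]), np.int32(40)), 'blue': (array([192.11538462, 229.40384615]), np.int32(52)), 'knob': (array([228.96 , 217.208]), np.int32(125))}
```

```bash
python3 -m crank '[[[4,0,0],[0,0,0],0],[[15,0,0],[0,0,0],0],[[35,0,0],[0,0,0],0],[[60,0,-15],[0,0,0],0],[[90,0,-50],[0,0,0],0],[[110,0,-90],[0,0,0],0],[[120,0,-100],[0,0,0],0],[[120,0,-100],[0,0,0],0]]'; python3 look.py sc14z.png
python3 - <<'E'
from fit import *
p=snap('wrist','w14.png'); sc=camera('scene'); t=camera('top'); 
print(segs(t,(295,170,365,245)))
E
```

```text
clock: 15.3
tcp_pos: [468.7, -34.5, 231.5]
tcp_rot: [0.002, -0.007, 1.0, 0.001]
force: [-0.2, -0.0, 0.0]
gripper_width: 0.9
15.35 [468.7 -34.5 230.8] [-0.1  0.1 -0.8]
{'green': (array([235.73170732, 235.56097561]), np.int32(41)), 'blue': (array([192.17647059, 229.35294118]), np.int32(51)), 'knob': (array([229.62264151, 215.6509434 ]), np.int32(106))}
white [206.6 179.1] [ 520. -111.  132.]
cross- [200.5 192.5] [ 564. -112.  139.]
cross+ [233.3 196.9] [562. -36. 139.]
green [228.5 214.6] [606. -37. 132.]
up [216.5 193.3] [563. -74. 145.]
[([233.0, 216.4], 0.5)]
{'green': (array([309.25 , 185.375]), np.int32(8)), 'blue': (array([344.57142857, 183.64285714]), np.int32(14)), 'knob': (array([309.5, 199.5]), np.int32(6))}
```

View pics/sc14z.png

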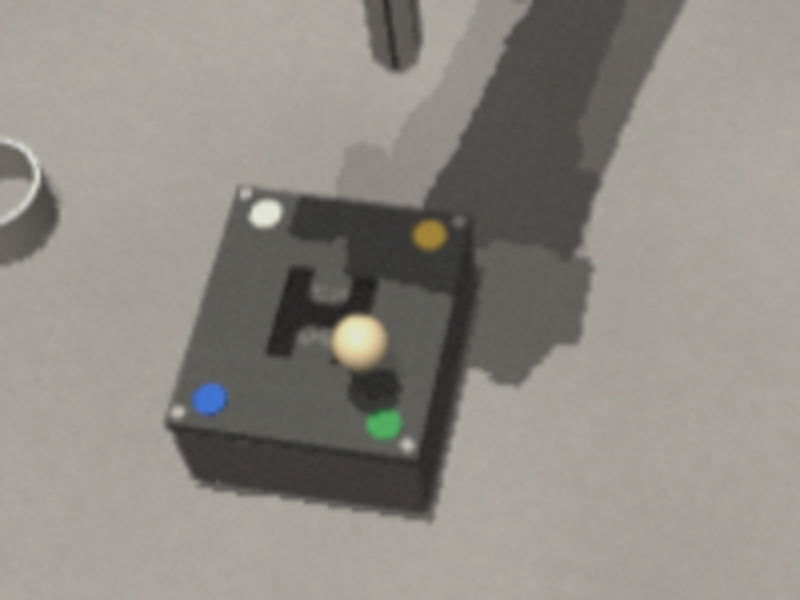

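View pics/w14.png

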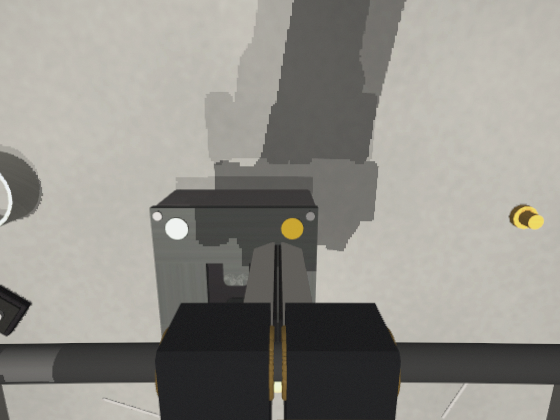

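Run:
```python
from h import *
a=cv2.imread('pics/scene0.png')[130:280,140:340]; cv2.imwrite('pics/sc00z.png',cv2.resize(a,None,fx=4,fy=4,interpolation=2))
for f in ['sc00z','sc10z','sc11z','sc12z','sc13z','sc14z']:
    im=cv2.imread(f'pics/{f}.png').astype(int); d=im[:,:,2]-im[:,:,0]
    m=((d>22)&(im[:,:,2]>im[:,:,1])).astype(np.uint8); 
    m=cv2.morphologyEx(m,cv2.MORPH_OPEN,np.ones((21,21)))
    m[:,:180]=0
    n,l,st,c=cv2.connectedComponentsWithStats(m); 
    for i in range(1,n):
        if st[i,4]>1200:
            cn=cv2.findContours((l==i).astype(np.uint8),0,1)[0][0]; print(f,c[i].round(1),st[i].tolist(),cv2.minEnclosingCircle(cn))
```

```text
sc00z [267.7 222.5] [248, 205, 37, 38, 1237] ((267.3140563964844, 222.26870727539062), 24.013198852539062)
sc10z [373.6 271.7] [349, 245, 51, 55, 2433] ((373.0, 272.5), 30.45088005065918)
sc11z [360.  338.4] [334, 313, 53, 52, 2397] ((359.76129150390625, 337.91204833984375), 28.816184997558594)
sc12z [358.8 345.9] [333, 321, 53, 51, 2373] ((358.91986083984375, 345.5958251953125), 28.879802703857422)
sc13z [357.9 349.9] [332, 324, 53, 53, 2412] ((357.70281982421875, 349.7347106933594), 28.684749603271484)
```

View pics/sc13z.png

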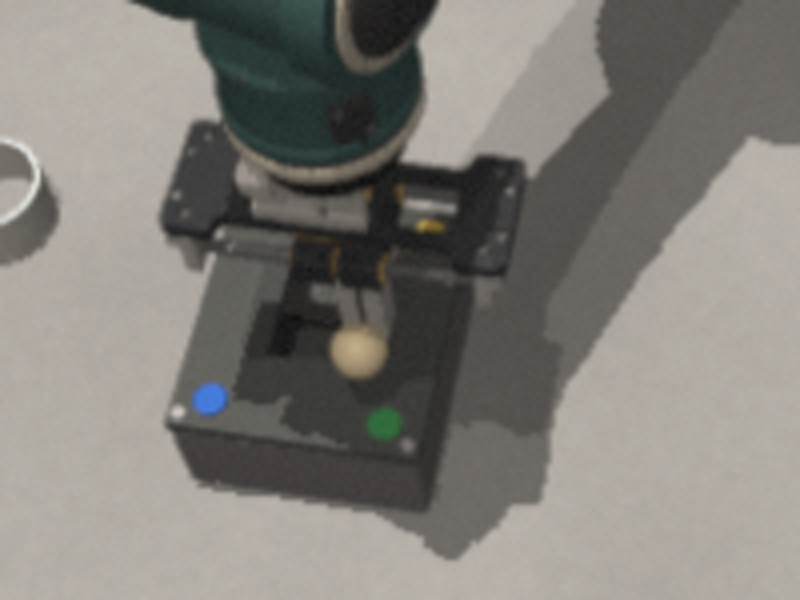

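Run:
```python
from h import *
for f,(x,y) in {'sc00z':(263,208),'sc11z':(360,340),'sc13z':(358,351),'sc14z':(360,342)}.items():
    im=cv2.imread(f'pics/{f}.png').astype(float); g=im[:,:,2]
    # radial edge, circle LSQ on lower+side edges
    from scipy.optimize import least_squares
    P=[]
    for th in np.radians(np.arange(-20,201,10)):
        if f=='sc00z' and 40<np.degrees(th)<100: continue
        r=np.arange(14,42,.5); v=np.array([cv2.getRectSubPix(g.astype(np.float32),(3,3),(x+q*np.cos(th),y+q*np.sin(th))).mean() for q in r])
        i=np.argmin(np.gradient(v)); P.append((x+r[i]*np.cos(th),y+r[i]*np.sin(th)))
    P=np.array(P); s=least_squares(lambda c:np.hypot(P[:,0]-c[0],P[:,1]-c[1])-c[2],[x,y,27],loss='soft_l1'); print(f,s.x.round(1),np.abs(s.fun).mean())
```

```text
sc00z [259.8 200.8  25.5] 1.668692967950429
sc11z [360.4 338.5  27.7] 0.41663910621024414
sc13z [358.5 349.2  28.3] 0.33547060517779964
sc14z [359.2 341.9  26.6] 0.734615475838001
```

```bash
python3 look.py sc15z.png | head -2; python3 -c "
from h import *
snap('scene','fin.png'); ctrl.finish_job()"
```

```text
15.6 [468.4 -35.  229.9] [ 1.  -0.8 -0.2]
{'green': (array([235.73170732, 235.56097561]), np.int32(41)), 'blue': (array([192.17647059, 229.35294118]), np.int32(51)), 'knob': (array([229.58333333, 215.63888889]), np.int32(108))}
the job is handed in; nothing more can be done
```

View pics/fin.png

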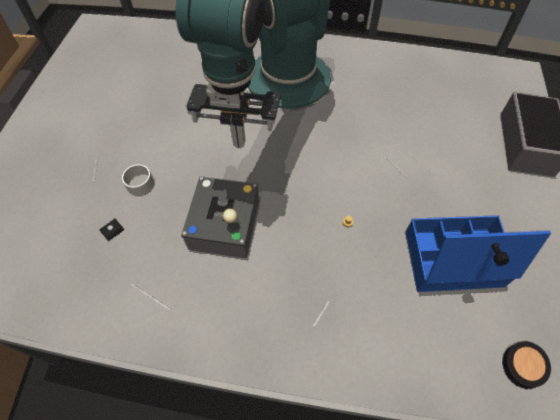

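The lever is home in the green slot and standing by itself. With the gripper shut I pushed the knob with the outside of the fingers, in three pushes: out of the white slot to the crossbar, across to the other leg, and along it to the green end. I handed the job in at about 15.6 s.

**Knob position:** In the last picture the knob sits at scene pixel (229.6, 215.6), beside the green dot. A fit to its outline gives about (229.4, 215.1), against a predicted home position of (228.5, 214.6). That is within the calibration error, about 2 mm.

**End stop:** I pressed until the force reached 18 N. The stop gave a few millimetres, and the knob settled back when I let go. It came to rest where I estimate the stop begins, so I take it as fully home. I could not read the lever's angle directly.

**Other slots:** Pictures taken between the pushes show the lever changing legs at the crossbar. It did not enter the blue or yellow slot in any of them.

**Surroundings:** By eye in the last picture, the case, lid, hood, plate and adapter are where they were at the start. The arm is clear of everything.

**Disagreements:** The cameras differed on the unit's sideways position by 3 to 7 mm, so I checked each push against the pictures. My colour measurement of the starting knob position was also about 2 pixels (roughly 6 mm) off the prediction, probably from the lighting.

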